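# Put the cleaned gas burners back together

### The job

The parts of the two-burner gas hob have been washed and lie on the draining tray. Put the burners back together on the hob: on each base first seat the slotted crown of the matching size, then lay the cap of that size on it, so that everything sits level and fully home, and let go. Leave the brush, bowl and shackle where they are.

Things in the scene. Friction and masses are not known exactly. Their poses are not given: they have to be found in the camera images.
- large_base: larger burner base: fixed cast-aluminium ring on the hob's top, 76 mm across, 10 mm high, round an open well 49 mm across, 10 mm deep. Origin: centre of its underside, on the hob top (72 mm above the bench); its rim is 10 mm higher. The hob (480 x 280 mm, white top) stands left or right; its bases are 200 mm apart along it, either one nearer the robot. z up, round.
- small_base: smaller burner base: the same form, 60 mm across, 10 mm high, well 35 mm across. Origin: centre of its underside on the hob top. Two tap knobs, 24 mm high, stand on the hob's top 125 mm before the base nearer the robot.
- large_crown: larger crown (about 0.12 kg): loose bare-aluminium slotted ring, upright on the tray. Above its origin (centre of underside, z up, round): tapered spigot 43 mm across (36 at its foot) from 0 to 8 mm; ring 56 mm across from 8 to 24 mm, with a recess 40 mm across from 12 mm to the top. Seated, the spigot is in the well (3 mm play) and the ring on the base's rim: origin 2 mm above the base's.
- small_crown: smaller crown (about 0.07 kg), same form. Above its origin (centre of underside): tapered spigot 29 mm across (22 at its foot) from 0 to 8 mm; ring 42 mm across from 8 to 24 mm, with a recess 27 mm across from 12 mm to the top. Seated, its origin is 2 mm above the small base's. Grip a crown across its ring, fingertips over 10 mm above its origin.
- large_cap: larger cap (about 0.11 kg): loose black enamelled disc, right way up on the tray. Above its origin (centre of underside, z up, round): hidden boss 34 mm across (28 at its foot) from 0 to 5 mm; disc 66 mm across, edge from 5 to 11 mm, domed to 14.5 mm. In place, the boss is in the crown's recess (3 mm play), the disc on the crown's top, overhanging 5 mm: origin 19 mm above the crown's.
- small_cap: smaller cap (about 0.06 kg), same form. Above its origin (centre of underside): hidden boss 21 mm across (15 at its foot) from 0 to 5 mm; disc 52 mm across, edge from 5 to 11 mm, domed to 14.5 mm. In place, its origin is 19 mm above the small crown's. Grip a cap across the edge of its disc.
- brush: bystander: white silicone brush with a steel handle, 200 mm long, 15 mm high, lying on the bench just before the tray; origin under its middle, x towards its head. The tray is grey plastic, fixed, 250 x 300 mm, floor 6 mm above the bench, lip 14 mm; the four burner parts stand on it in two rows, centres 110 mm or more apart.
- bowl: bystander: white ceramic bowl, 136 mm across, 62 mm high, on the bench beyond the tray. Origin: centre of its underside.
- shackle: bystander: steel bow shackle lying flat on the bench beyond the tray, about 90 x 75 mm, 18 mm high. Origin under its middle.
There are look-alikes about, which are no part of the job. What is shaped like the small_crown but blue or red is not meant.

How it is judged:
By the outcome, as a careful person would: the job done as asked, in the order asked, and still so for the second after the job is handed in, with the robot touching nothing.
It also fails if it takes over 112 s, if anything falls off the work surface, if the arm or the gripper's body presses on something with over 40 N, if the wrist force passes 120 N, or if a joint passes its speed limit or range.

### The arm

A 6-joint arm with a two-finger parallel gripper is mounted at the origin on the work surface. World frame = base frame: x ahead of the robot, y to its left, z up, the work surface at z = 0. Lengths are in m, angles in rad, forces in N, time in s.
With the tool pointing down it reaches from about 0.375 to 0.925 m from the base axis. Payload 5.7 kg.
Tool frame: the origin (TCP) lies midway between the tips of the shut fingers; the grasp point (between the pads) lies grasp_offset behind it (grasp_offset is the distance from the TCP to the grasp point, in m); z points along the fingers, y is the line along which they close (so a half turn about z gives the same grasp; the last joint's range is limited). The gripper opens to 88 mm and grips with 3 to 60 N. Pads are 20 mm wide; open, the fingers measure 115 mm over their backs; the gripper's body (75 mm by 178 mm) begins 61 mm behind the grasp point.
Start: joints at [1.02, 0.359, 1.51, -0, 1.272, -0.115], TCP at [0.253, 0.544, 0.223] pointing down, gripper open.
Joint ranges: [-2.97, 2.97], [-1.01, 2.36], [0.21, 2.38], [-0.96, 4.11], [0.2, 2.71], [-2.98, 2.98]. Speed limits (rad/s): [2.39, 2.39, 3.14, 3.14, 3.14, 3.14].

### API

Orientations are given as a unit quaternion [x, y, z, w].
In Python, from plant import * gives the robot as it stands. Calls block until the motion is done:
- move_to(position, orientation): joint-space move of the TCP to a pose.
- servo_line(position, max_speed=0.15, rot=None, max_force=None): straight line of the TCP; rot=None keeps the orientation; max_speed is the mean speed in m/s. With max_force (N) it stops when the force on the tool has changed by that much, and returns True; else False.
- goto_joints(angles): joint-space move.
- command_gripper(opening): opening from 0.0 (shut) to 1.0 (fully open); the grip force is fixed at half the most; returns when the fingers have stopped.
- wait(seconds).
- solve_ik(position, orientation): joint angles nearest the present ones, or None.
- get_image(name): name is "side" or "top" or "wrist"; returns a dict with "image" (480x640x3 uint8, red, green, blue), "fx", "fy", "cx", "cy" (pixels), "R" (3x3) and "t" (3): a world point X has camera coordinates R X + t; the wrist camera has in their place "tool_from_camera" (4x4, takes a point from camera to tool coordinates, whose origin is the TCP and whose axes are the flange's). Camera axes: x right, y down, z forward; pixel columns grow to the right and rows downward; lengths in m; the calibration is good to about 2 mm. A picture is of the moment at which its call begins: read the wrist's pose just before it. There is no depth.
A pose or a line that the arm cannot do raises MotionError and nothing moves.
- hand_in(): hands the job in; it is judged then, once.
Trained networks look in a picture, given as the dict that the camera call returned (one of the last four; its "shot" number tells which), for a name from the list of things; names that differ only in an ending like _2 or _b are one class to them, and where a whole thing is asked for, a point or a joint stands for the part that bears it (a point fixed in the world has none). Each returns a list of dicts, best first, with "conf" (0 to 1); they miss things now and then, are a little off and sometimes report something else, mostly with a low value. They report only what shows in the picture. A call takes as long as a camera call. They do not tell look-alikes from the thing itself.
- look_for(label, picture): "position" ([x, y, z] in m, in world coordinates, good to about 4 mm: the middle of the surface that is visible of it).
Readings, each from a call of its own:
- read_t(): time.
- read_joints(): joint angles.
- read_dq(): joint speeds.
- read_joint_efforts(): joint torques, N m.
- read_position(): TCP position.
- read_ee_rot(): TCP orientation.
- read_contact_force(): force on the tool from outside, world axes, zero at the start.
- read_wrist_torque(): the same for the moment, N m.
- read_gripper_width(): opening from 0.0 (shut) to 1.0 (fully open).
- read_gripper_force(): force on a finger pad.
Only numpy, scipy, OpenCV 4.12 (cv2) and the standard library are available. Lean on these libraries where they do the work, as an engineer would, in place of code of your own. Each camera call takes 0.05 s, during which the arm holds its last target. There are 200 camera calls.

## Working session

There is one attempt and no reset: what is moved stays moved. The work goes in short steps, each a Python script; the robot and the scene stay as the last script left them, time stands still between calls to the robot, and variables do not carry over. Pictures are saved under pics/ and viewed, at most 14 in all, crops included, and the job is handed in when it is done.

```bash
ls; mkdir -p pics; python3 - <<'E'
from plant import *
import cv2
print(read_t(), read_position(), read_ee_rot(), read_gripper_width())
try: print(grasp_offset)
except Exception as e: print(e)
for n in("top","side"):
    p=get_image(n); cv2.imwrite(f"pics/{n}0.png",p["image"][:,:,::-1])
    print(n,p["fx"],p["cx"],p["cy"],p["R"],p["t"])
    for l in["large_base","small_base","large_crown","small_crown","large_cap","small_cap","brush","bowl","shackle"]:
        print(l,[(round(d["conf"],2),[round(float(v),3) for v in d["position"]]) for d in look_for(l,p)][:5])
E
```

```text
pics
0.0 [0.25295035 0.54330532 0.22182432] [ 2.16164402e-01  9.76356553e-01 -8.71230701e-04 -2.72765452e-04] 0.999607064634569
0.0187
top 500.71013992010876 316.89390269843835 243.19829048684377 [[-0.0283897  -0.99945704  0.01672256]
 [-0.98142445  0.02469423 -0.1902531 ]
 [ 0.18973685 -0.02181316 -0.98159264]] [0.08649343 0.56111341 0.97542676]
large_base [(0.92, [0.64, -0.202, 0.083])]
small_base [(0.73, [0.435, -0.223, 0.086]), (0.38, [0.384, 0.258, 0.015])]
large_crown [(0.8, [0.598, 0.318, 0.025]), (0.24, [0.718, 0.155, 0.014])]
small_crown [(0.75, [0.481, 0.307, 0.029]), (0.73, [0.597, 0.317, 0.024]), (0.71, [0.466, 0.467, 0.021]), (0.64, [0.549, 0.471, 0.022]), (0.63, [0.351, 0.406, 0.02])]
large_cap [(0.63, [0.612, 0.186, 0.017])]
small_cap [(0.66, [0.463, 0.185, 0.018])]
brush [(0.62, [0.379, 0.257, 0.012]), (0.34, [0.611, 0.188, 0.019])]
bowl [(0.83, [0.762, 0.273, 0.03])]
shackle [(0.96, [0.719, 0.156, 0.015]), (0.58, [0.597, 0.318, 0.027])]
side 505.3570129614772 320.3204424944926 244.74798734971355 [[ 0.9989404  -0.04589927  0.00336587]
 [-0.0286397  -0.67722238 -0.73522079]
 [ 0.03602554  0.73434536 -0.67781934]] [-0.56530226  0.12153854  1.17645546]
large_base [(0.88, [0.635, -0.197, 0.082])]
small_base [(0.66, [0.617, 0.184, 0.019]), (0.63, [0.44, -0.228, 0.082])]
large_crown [(0.72, [0.597, 0.315, 0.026])]
small_crown [(0.7, [0.554, 0.466, 0.021]), (0.61, [0.48, 0.292, 0.023]), (0.56, [0.465, 0.457, 0.021]), (0.52, [0.357, 0.396, 0.019])]
large_cap [(0.56, [0.615, 0.182, 0.023])]
small_cap [(0.59, [0.466, 0.183, 0.016])]
brush [(0.82, [0.391, 0.245, 0.016])]
bowl [(0.74, [0.754, 0.29, 0.042])]
shackle [(0.57, [0.72, 0.145, 0.014])]
```

View pics/top0.png

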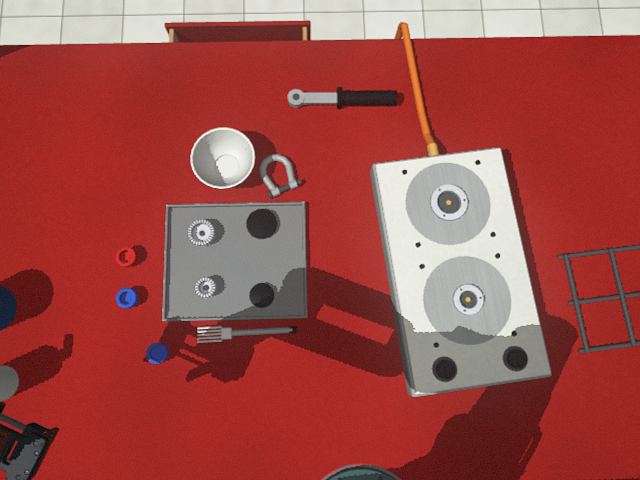

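View pics/side0.png

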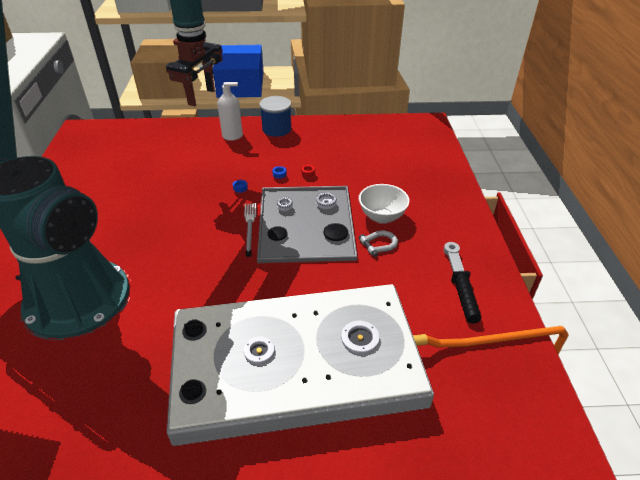

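The top view shows the large crown at (201,232), small crown (205,287), large cap (263,223), small cap (261,295), large base (449,202) and small base (468,299). The blue and red rings are outside the tray. Next I'll take wrist views from above for precision.

```bash
cat > h.py <<'E'
from plant import *
import numpy as np, cv2
from scipy.spatial.transform import Rotation as Rn
def down(yaw): # tool y axis at angle yaw+90 ; tool x at yaw
    x=np.array([np.cos(yaw),np.sin(yaw),0]); z=np.array([0,0,-1.]); y=np.cross(z,x)
    return Rn.from_matrix(np.c_[x,y,z]).as_quat()
def wrist(name=None):
    pos=np.array(read_position()); R=Rn.from_quat(read_ee_rot()).as_matrix()
    p=get_image("wrist"); T=np.eye(4); T[:3,:3]=R; T[:3,3]=pos
    p["W"]=T@np.array(p["tool_from_camera"])
    if name: cv2.imwrite(f"pics/{name}.png",p["image"][:,:,::-1])
    return p
def pix2w(p,u,v,z):
    if "W" in p: W=p["W"]; Rw,c=W[:3,:3],W[:3,3]
    else: Rw=np.array(p["R"]).T; c=-Rw@np.array(p["t"])
    d=Rw@[(u-p["cx"])/p["fx"],(v-p["cy"])/p["fy"],1]
    return c+d*(z-c[2])/d[2]
def w2pix(p,X):
    if "W" in p: W=np.linalg.inv(p["W"]); c=W[:3,:3]@X+W[:3,3]
    else: c=np.array(p["R"])@X+p["t"]
    return p["fx"]*c[0]/c[2]+p["cx"],p["fy"]*c[1]/c[2]+p["cy"]
E
python3 - <<'E'
from h import *
np.set_printoptions(precision=4,suppress=True)
p=wrist(); print(p["tool_from_camera"],p["fx"],p["cx"],p["cy"])
yaw0=np.arctan2(*Rn.from_quat(read_ee_rot()).as_matrix()[[1,0],0]); print("yaw",yaw0)
for n,c in(("wt",[.50,.25,.30]),("wh",[.50,-.21,.33])):
    for yaw in (yaw0,np.arctan2(c[1],c[0])+np.pi,np.arctan2(c[1],c[0])):
        try: move_to(c,down(yaw)); break
        except MotionError as e: print(e)
    p=wrist(n); print(n,yaw,read_t(),read_joints())
    for l in (["large_crown","small_crown","large_cap","small_cap"] if n=="wt" else ["large_base","small_base"]):
        print(l,[(round(d["conf"],2),np.array(d["position"]),np.array(w2pix(p,np.array(d["position"])))) for d in look_for(l,p)][:3])
E
```

```text
[[ 0.0007 -0.9667 -0.2558  0.0699]
 [ 1.      0.0006  0.0003 -0.0005]
 [-0.0002 -0.2558  0.9667 -0.1616]
 [ 0.      0.      0.      1.    ]] 367.6596962236923 318.4036244222816 239.31610207696684
yaw 2.705839398352339
wt 2.705839398352339 2.5583 [ 0.3418  0.2385  1.4909  0.0005  1.4128 -0.7946]
large_crown [(0.77, array([0.5994, 0.3129, 0.0221]), array([397.5046, 253.6508]))]
small_crown [(0.92, array([0.4636, 0.4666, 0.021 ]), array([479.8978,  93.0048])), (0.8, array([0.4829, 0.3034, 0.0274]), array([353.7361, 171.3836])), (0.67, array([0.5459, 0.4676, 0.0185]), array([502.0738, 160.5445]))]
large_cap [(0.95, array([0.6127, 0.1903, 0.0198]), array([313.1173, 300.0381]))]
small_cap [(0.66, array([0.4596, 0.1903, 0.0181]), array([259.3369, 193.0202]))]
wh 2.705839398352339 4.4917 [-0.5234  0.1937  1.477   0.0004  1.4711 -1.6598]
large_base [(0.84, array([ 0.639 , -0.2004,  0.082 ]), array([373.3245, 306.2557]))]
small_base [(0.7, array([ 0.4341, -0.2204,  0.0758]), array([284.112 , 155.8334])), (0.57, array([ 0.6368, -0.1996,  0.0853]), array([373.6314, 305.6543]))]
```

View pics/wt.png

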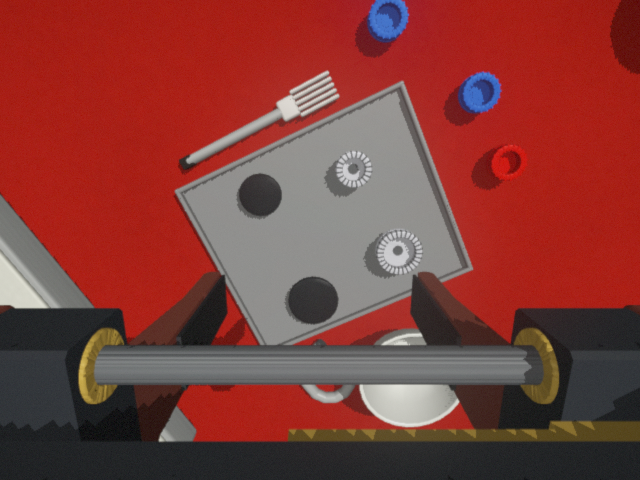

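View pics/wh.png

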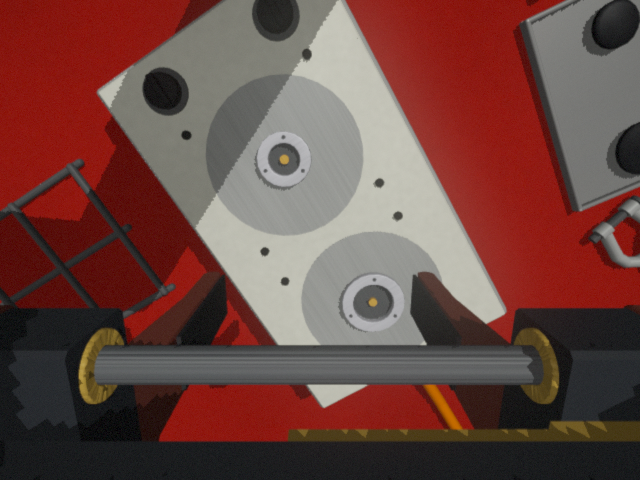

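The tray view is clear: large crown (398,252), small crown (354,170), large cap (313,300), small cap (260,194). The hob view shows the small base at (284,158) and the large base at (373,302). I'll take close-ups of all six and fit circles of known size.

```bash
cat >> h.py <<'E'
YAW=np.pi+0.1
Q=down(YAW); XT=np.array([np.cos(YAW),np.sin(YAW),0])
from scipy.ndimage import map_coordinates
A=np.linspace(0,2*np.pi,120,endpoint=False)
def circle_score(p,g,x,y,z,r,sign,d=.0012):
    def s(rr):
        uv=np.array([w2pix(p,np.array([x+rr*np.cos(a),y+rr*np.sin(a),z])) for a in A])
        return map_coordinates(g,[uv[:,1],uv[:,0]],order=1,mode='nearest')
    return np.mean(np.clip(sign*(s(r-d)-s(r+d)),-10,40)) # sign +: bright inside
def fit(p,circles,guess,span=.012):
    g=cv2.GaussianBlur(cv2.cvtColor(p["image"],cv2.COLOR_RGB2GRAY),(3,3),0).astype(float)
    c=np.array(guess[:2],float)
    for step in (.002,.0005):
        n=int(round(span/step)); best=max(((sum(circle_score(p,g,c[0]+i*step,c[1]+j*step,z,r,s) for z,r,s in circles),i,j) for i in range(-n,n+1) for j in range(-n,n+1)))
        c=c+step*np.array(best[1:]); span=.002
    return c,best[0]
OBJ={"large_base":([(.082,.0245,-1),(.082,.038,1)],[.637,-.20,.082]),
"small_base":([(.082,.0175,-1),(.082,.030,1)],[.436,-.222,.082]),
"small_cap":([(.016,.026,-1)],[.463,.188,.016]),
"small_crown":([(.030,.021,1),(.030,.0135,-1)],[.482,.303,.03]),
"large_crown":([(.030,.028,1),(.030,.020,-1)],[.599,.315,.03]),
"large_cap":([(.016,.033,-1)],[.613,.188,.016])}
def measure(n,g=None,crop=True,circles=None):
    c0,g0=OBJ[n]; g=np.array(g0 if g is None else g,float); circles=circles or c0
    T=g-.05*XT; T[2]+=.12
    move_to(list(T),Q); wait(.15); p=wrist(); c,s=fit(p,circles,g)
    im=p["image"][:,:,::-1].copy()
    for z,r,_ in circles:
        pts=np.array([w2pix(p,np.array([c[0]+r*np.cos(a),c[1]+r*np.sin(a),z])) for a in A])
        cv2.polylines(im,[np.round(pts*16).astype(np.int32)],True,(0,255,0),1,cv2.LINE_AA,4)
    u,v=map(int,w2pix(p,np.array([*c,g[2]]))); u=np.clip(u,120,520); v=np.clip(v,120,360)
    return c,s,im[v-120:v+120,u-120:u+120]
E
python3 - <<'E'
from h import *
import json
P={};ims=[]
for n in OBJ:
    c,s,im=measure(n); P[n]=c.tolist(); ims.append(im); print(n,c.round(4),round(s,1),read_t())
json.dump(P,open("P.json","w"))
cv2.imwrite("pics/m.png",np.vstack([np.hstack(ims[:3]),np.hstack(ims[3:])]))
E
```

```text
large_base [ 0.636  -0.1995] 63.9 5.7
small_base [ 0.4365 -0.2225] 65.2 6.725
small_cap [0.4615 0.1895] 39.6 8.4583
small_crown [0.4805 0.304 ] 39.6 9.2
large_crown [0.5965 0.3145] 41.4 9.9417
large_cap [0.615 0.189] 40.0 10.7167
```

View pics/m.png

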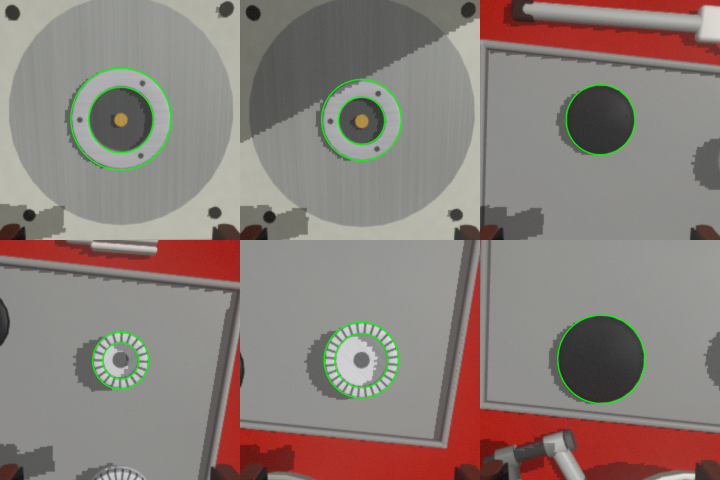

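The circle overlays fit all six objects tightly. Starting with the large crown.

```bash
cat >> h.py <<'E'
import json
DIA={"large_crown":.056,"small_crown":.042,"large_cap":.066,"small_cap":.052}
def pick(n,dz):
    c=np.array(json.load(open("P.json"))[n]); z=.006+dz
    command_gripper((DIA[n]+.014)/.088)
    move_to([*c,z+.06],Q); hit=servo_line([*c,z],max_speed=.08,max_force=12)
    print("pick hit",hit,np.round(read_position(),4))
    command_gripper(0.0); wait(.2)
    print("width mm",read_gripper_width()*88,"F",read_gripper_force())
    servo_line([*c,z+.12],max_speed=.2)
    print("lifted width",read_gripper_width()*88,read_t())
def place(n,base,oz,dz):
    c=np.array(json.load(open("P.json"))[base]); z=oz+dz
    move_to([*c,z+.06],Q); servo_line([*c,z+.012],max_speed=.1); wait(.2)
    hit=servo_line([*c,z-.002],max_speed=.02,max_force=6)
    print("place hit",hit,np.round(read_position(),4),"target z",z,np.round(read_contact_force(),1),"w",read_gripper_width()*88)
def release(n):
    command_gripper((DIA[n]+.014)/.088); wait(.2)
    p=np.array(read_position()); p[2]+=.08; servo_line(list(p),max_speed=.15); print("t",read_t())
E
python3 - <<'E'
from h import *
pick("large_crown",.012); place("large_crown","large_base",.074,.012)
p=get_image("side"); u,v=map(int,w2pix(p,np.array([.636,-.2,.09])))
cv2.imwrite("pics/s1.png",cv2.resize(p["image"][v-70:v+50,u-80:u+80,::-1],None,fx=4,fy=4))
E
```

```text
pick hit False [0.5968 0.3147 0.0182]
width mm 55.478581199381 F 30.001080622896552
lifted width 55.13678740212457 14.1083
place hit True [ 0.6358 -0.1994  0.0866] target z 0.086 [-0.3  0.5  4.8] w 55.37900948837565
```

View pics/s1.png

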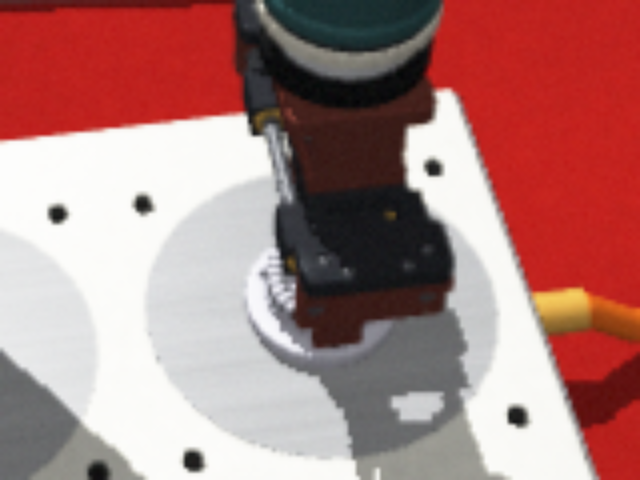

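The side crop shows the crown inside the base ring, with contact at the expected seated height. I'll release it and measure the seated crown.

```bash
cat >> h.py <<'E'
def check(base,crown,fn):
    P=json.load(open("P.json")); r=DIA[crown]/2; ri=.020 if crown[0]=="l" else .0135
    c,s,im=measure(crown,[*P[base],.098],circles=[(.098,r,1),(.098,ri,-1)])
    print("seated",c,"base",P[base],"score",s); P[base+"_c"]=c.tolist(); json.dump(P,open("P.json","w"))
    cv2.imwrite(f"pics/{fn}.png",cv2.resize(im,None,fx=2,fy=2))
E
python3 - <<'E'
from h import *
release("large_crown"); check("large_base","large_crown","c1")
E
```

```text
t 18.7667
seated [ 0.6305 -0.1915] base [0.636, -0.1995] score 18.259436630262435
```

View pics/c1.png

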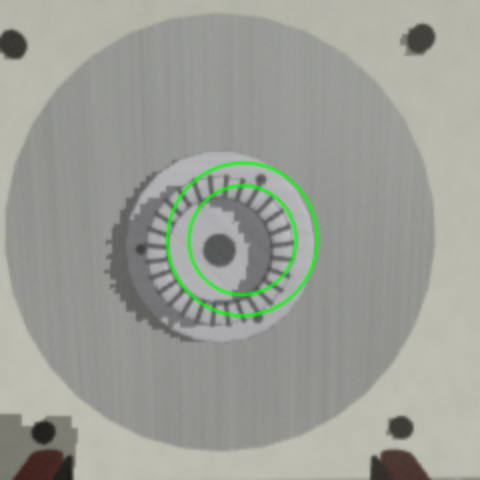

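The fit was drawn to the shadow, but the crown at about (220,250) is visibly concentric with the base at about (220,247). I'll use the base centre as the target for the cap.

```bash
python3 - <<'E'
from h import *
pick("large_cap",.003); place("large_cap","large_base",.093,.003)
E
```

```text
pick hit False [0.6153 0.1891 0.0092]
width mm 64.64766554604086 F 30.001255149836652
lifted width 64.77162355590106 23.5583
place hit True [ 0.6358 -0.1995  0.0966] target z 0.096 [0.4 0.1 4.6] w 64.31879775398167
```

Contact again came at the expected height. I'll release and carry on with the small crown, which goes down the same way.

```bash
python3 - <<'E'
from h import *
release("large_cap")
pick("small_crown",.012); place("small_crown","small_base",.074,.012)
if .085<read_position()[2]<.0875:
    release("small_crown")
    P=json.load(open("P.json")); ims=[]
    for b,z in(("small_base",.098),("large_base",.11)):
        T=np.array([*P[b],z+.12])-.05*XT; move_to(list(T),Q); wait(.15); p=wrist()
        u,v=map(int,w2pix(p,np.array([*P[b],.09]))); im=p["image"][:,:,::-1].copy()
        for zz,r in ((.098,.021),(.082,.03)) if b[0]=="s" else ((.104,.033),(.082,.038)):
            cv2.polylines(im,[np.round(np.array([w2pix(p,np.array([P[b][0]+r*np.cos(a),P[b][1]+r*np.sin(a),zz])) for a in A])*16).astype(np.int32)],True,(0,255,0),1,cv2.LINE_AA,4)
        v=max(v,100);ims.append(cv2.resize(im[v-100:v+100,u-100:u+100],None,fx=2,fy=2))
    cv2.imwrite("pics/c2.png",np.hstack(ims))
print(read_t())
E
```

```text
t 27.7667
pick hit False [0.4808 0.3041 0.0182]
width mm 41.40212014240509 F 30.00114085385576
lifted width 41.6951316006569 32.5167
place hit True [ 0.4364 -0.2225  0.0865] target z 0.086 [-0.9  0.1  5.6] w 41.41622895963902
t 37.175
38.7833
```

View pics/c2.png

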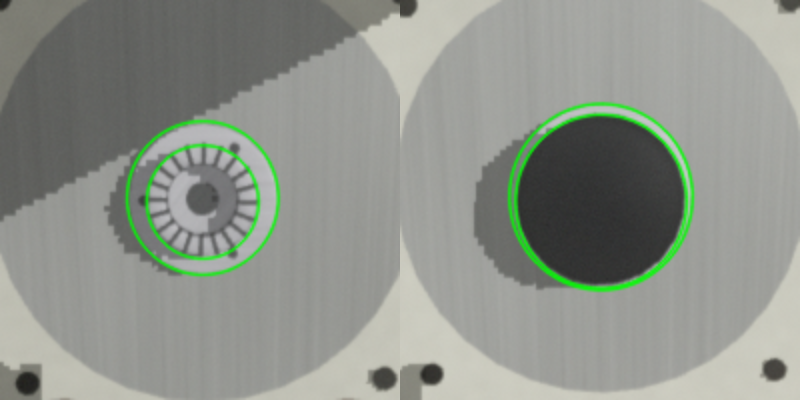

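The predicted seated outlines match in both views: the small crown at (203,200) and the large cap at (600,200) on the hob. That leaves the small cap.

```bash
python3 - <<'E'
from h import *
pick("small_cap",.003); place("small_cap","small_base",.093,.003)
if .095<read_position()[2]<.0975:
    release("small_cap"); P=json.load(open("P.json"))
    move_to([.52,.1,.35],Q); ims=[]
    for n in("side","top"):
        p=get_image(n); u,v=map(int,w2pix(p,np.array([.535,-.21,.09])))
        im=p["image"][:,:,::-1].copy()
        for b,r in(("large_base",.033),("small_base",.026)):
            cv2.polylines(im,[np.round(np.array([w2pix(p,np.array([P[b][0]+r*np.cos(a),P[b][1]+r*np.sin(a),.104])) for a in A])*16).astype(np.int32)],True,(0,255,0),1,cv2.LINE_AA,4)
        ims.append(cv2.resize(im[v-100:v+100,u-100:u+100],(400,400)))
    cv2.imwrite("pics/f.png",np.hstack(ims))
print(read_t())
E
```

```text
pick hit False [0.4618 0.1896 0.0092]
width mm 50.370064639805015 F 30.001242812177225
lifted width 50.68210375462851 43.1583
place hit True [ 0.4364 -0.2224  0.0964] target z 0.096 [-1.3 -0.   5.5] w 50.54137968524892
t 47.45
48.95
```

View pics/f.png

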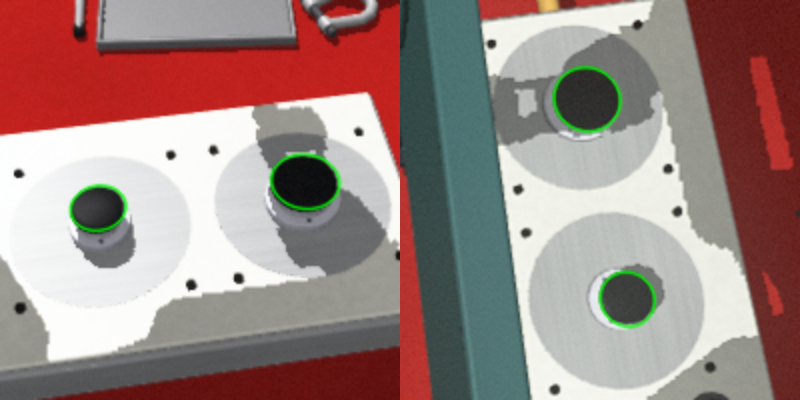

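Both caps, at (98,208) and (306,182) in the side view, match the predicted outlines at seated height in both cameras.

```bash
python3 -c "
from plant import *
print(hand_in())"
```

```text
the job is handed in; nothing more can be done
None
```

Both burners are back together on the hob, each with its crown seated and cap on top, and the job was handed in at about 49 s; contact heights and camera views agree with everything level and fully home.

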